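# Mesh the matching feed rotor onto the coin counter's drive and hold it home

### The job

The coin tube standing in the blue job tray shows by its cap colour which feed rotor the coin counter needs now. Take the rotor of that colour off its stand, put its ribbed stem into the drive hub on top of the counter, turned so that the ribs mesh with the cross slot, push it fully home against the spring, and finish while still holding it pressed down there. Leave the other rotor and both coin tubes where they are.

Things in the scene. Friction and masses are not known exactly. Their poses are not given: they have to be found in the camera images.
- rotor_orange_grip (a point): centre of the finger grip of the loose orange feed rotor (about 120 g): a disc 90 mm across, 8 mm thick, with the grip on top, an upright bar 40 mm long (along this point's x), 22 mm thick (y), 44 mm high. This point is 22 mm above the disc's top, 30 mm above its underside. At the start it stands upright (z up), turned any way, on one of the black stands
- rotor_green_grip (a point): centre of the finger grip of the loose green feed rotor (about 120 g): a disc 90 mm across, 8 mm thick, with the grip on top, an upright bar 40 mm long (along this point's x), 22 mm thick (y), 44 mm high. This point is 22 mm above the disc's top, 30 mm above its underside. At the start it stands upright (z up), turned any way, on one of the black stands
- rotor_orange_stem (a point): lower tip of the orange rotor's steel stem, on its axis, 25 mm below the disc's underside, 55 mm below the grip centre. From the disc down: four ribs in a cross along x and y, 30 mm tip to tip, 5 mm wide, 16 mm deep; then a round pilot nose, 16.5 mm diameter, 9 mm long, its last 6 mm tapering to 6 mm
- rotor_green_stem (a point): lower tip of the green rotor's steel stem, on its axis, 25 mm below the disc's underside, 55 mm below the grip centre. From the disc down: four ribs in a cross along x and y, 30 mm tip to tip, 5 mm wide, 16 mm deep; then a round pilot nose, 16.5 mm diameter, 9 mm long, its last 6 mm tapering to 6 mm
- tube_orange_centre (a point): centre of a loose upright white coin tube, 30 mm diameter, 60 mm high with its orange cap (35 mm across) on top; centre is 30 mm up. It stands either in the blue job tray or in the black coin tray
- tube_green_centre (a point): centre of a loose upright white coin tube, 30 mm diameter, 60 mm high with its green cap (35 mm across) on top; centre is 30 mm up. It stands either in the blue job tray or in the black coin tray
- job_tray_floor (a point): centre of the inner floor (4 mm above the table) of the blue job tray, fixed, shallow, 120 x 140 mm, rim 16 mm high
- coin_tray: black coin tray, fixed, 160 x 220 mm, 30 mm high, with coin lanes and an open compartment on its left (+y) side; origin at the centre of its underside
- counter: desktop coin counter, fixed, white and grey, 240 x 220 mm (x, y), top face 85 mm above the table, a 120 mm high hump along its far (+x) end beginning 90 mm from the hub axis; origin at the centre of its underside. Around the hub is a low aluminium rim, inside radius 63 mm, top 5 mm above the hub mouth
- hub_mouth (a point): centre of the drive hub's flat top, 90 mm above the table. A cross slot opens upward here along this point's x and y axes: 33 mm from end to end, 8 mm wide, 26 mm deep, with a bore in the middle that takes the pilot nose with 1.4 mm play; four-fold, so a quarter turn of the rotor fits as well. Home, the disc lies on the hub, grip centre 30 mm above this point
- drive: drive hub: 38 mm square steel block in the counter's top, origin at the mouth centre, set at any angle about the vertical; stiff, it takes 0.6 N m to turn it
- ejector (a joint): downward travel (m) of the brass spring plunger in the hub, 0 when free, 0.010 with the rotor home. Its free top is 15 mm below the mouth, so the stem meets it once the ribs are 6 mm into the slot. It pushes up with 4.5 N at first, 7.5 N at home: a rotor that is let go rises again
- stand_left: black tube-shaped parking stand, fixed, 64 mm outside and 46 mm inside diameter, 30 mm high, origin at the centre of its underside on the table; a rotor's disc rests on its rim with the stem hanging inside; on the robot's left
- stand_right: black tube-shaped parking stand, fixed, 64 mm outside and 46 mm inside diameter, 30 mm high, origin at the centre of its underside on the table; a rotor's disc rests on its rim with the stem hanging inside; on the robot's right
There are look-alikes about, which are no part of the job. Leave any red or yellow look-alike of the part that bears tube_green_centre alone.

How it is judged (in metres and radians):
On the way, in this order (a step that is already met when the one before it is completed fails the run):
1. the rotor of the job tray's colour is lifted clear of its stand (((horizontal distance between tube_orange_centre and job_tray_floor below 0.06 m and height (world z) of rotor_orange_grip above 0.092 m and contact force between the fingers and rotor_orange above 0.5 N) or (horizontal distance between tube_green_centre and job_tray_floor below 0.06 m and height (world z) of rotor_green_grip above 0.092 m and contact force between the fingers and rotor_green above 0.5 N))), for 0.1 s.
2. its ribs are meshed in the hub's cross slot (((horizontal distance between tube_orange_centre and job_tray_floor below 0.06 m and z of rotor_orange_grip in the frame of hub_mouth below 0.042 m and horizontal distance between rotor_orange_grip and hub_mouth below 0.004 m and angle between rotor_orange_grip's own z axis and vertical below 0.12 rad) or (horizontal distance between tube_green_centre and job_tray_floor below 0.06 m and z of rotor_green_grip in the frame of hub_mouth below 0.042 m and horizontal distance between rotor_green_grip and hub_mouth below 0.004 m and angle between rotor_green_grip's own z axis and vertical below 0.12 rad))), for 0.1 s.
At the end, for the whole second after the job is handed in: The rotor matching the job tray's tube is held in the hub by the fingers (over 2 N): disc within 2.5 mm of the hub's top, within 4 mm of its axis, within 0.07 rad of upright, still, spring plunger down over 7 mm; the other rotor within 20 mm of its start (((horizontal distance between tube_orange_centre and job_tray_floor below 0.06 m and z of rotor_orange_grip in the frame of hub_mouth below 0.0325 m and horizontal distance between rotor_orange_grip and hub_mouth below 0.004 m and angle between rotor_orange_grip's own z axis and vertical below 0.07 rad and value of joint ejector above 0.007 m and contact force between the fingers and rotor_orange above 2 N and linear speed of rotor_orange below 0.02 m/s and distance of rotor_green_grip from where it was at the start of the episode below 0.02 m) or (horizontal distance between tube_green_centre and job_tray_floor below 0.06 m and z of rotor_green_grip in the frame of hub_mouth below 0.0325 m and horizontal distance between rotor_green_grip and hub_mouth below 0.004 m and angle between rotor_green_grip's own z axis and vertical below 0.07 rad and value of joint ejector above 0.007 m and contact force between the fingers and rotor_green above 2 N and linear speed of rotor_green below 0.02 m/s and distance of rotor_orange_grip from where it was at the start of the episode below 0.02 m))); the arm keeps its last pose, push and grip.
It fails at once if the rotor of the other colour is moved more than 20 mm ((horizontal distance between tube_orange_centre and job_tray_floor below 0.06 m and distance of rotor_green_grip from where it was at the start of the episode above 0.02 m) or (horizontal distance between tube_green_centre and job_tray_floor below 0.06 m and distance of rotor_orange_grip from where it was at the start of the episode above 0.02 m)).
It fails at once if a coin tube is moved more than 20 mm (distance of any of tube_orange_centre, tube_green_centre from where it was at the start of the episode above 0.02 m).
It also fails if it takes over 56 s, if anything falls off the work surface, if the arm or the gripper's body presses on something with over 40 N, if the wrist force passes 120 N, or if a joint passes its speed limit or range.

### The arm

A 6-joint arm with a two-finger parallel gripper is mounted at the origin on the work surface. World frame = base frame: x ahead of the robot, y to its left, z up, the work surface at z = 0. Lengths are in m, angles in degrees, forces in N, time in s.
With the tool pointing down it reaches from about 0.375 to 0.9 m from the base axis. Payload 3.1 kg.
Tool frame: the origin (TCP) lies between the finger pads; the fingertips stand 19 mm ahead of it and the grasp point (between the pads) is the TCP; z points along the fingers, x is the direction in which the jaws open and shut, and the axes are right-handed (so a half turn about z gives the same grasp; the last joint's range is limited). The gripper opens to 87 mm and grips with 3 to 60 N. Pads are 19 mm wide; open, the fingers measure 117 mm over their backs; the gripper's body (75 mm by 190 mm) begins 51 mm behind the grasp point.
Start: joints at [-79.842, 30.224, 82.088, -0, 67.689, -10.227], TCP at [0.218, -0.586, 0.242] pointing down, gripper open.
Joint ranges: [-176.69, 176.69], [-43.24, 126.21], [12.49, 139.97], [-82, 262], [0, 151.66], [-163.58, 163.58]. Speed limits (degrees/s): [159.86, 159.86, 180, 180, 180, 180].

### API

Orientations are given as a 3x3 rotation matrix whose columns are the frame's x, y, z axes.
In Python, from rig import read_state, capture, camera_info, hand_in, spot_in, silhouettes gives the robot as it stands.
- The arm moves only by the shell command python3 -m jog 'ROWS'. ROWS is text: rows parted by semicolons, each of 7 numbers parted by spaces: the shift along the tool's x, y, z in m, then the turn, a rotation vector about the tool's x, y, z in degrees, then the opening, from 0 (shut) to 1 (fully open). A call has 1 to 8 rows; each row is the pose to reach, as a shift and turn from the pose commanded when the call began, along the tool's axes at that moment; what a row does not reach only later rows make up. A row lasts 1/8 s, in which the tool goes at most 62.5 mm and 10.7 degrees, less where a joint would pass 70% of its speed; a pose out of reach is approached as far as the arm can. A call with a gripper value outside its range is refused whole. The fingers move at their own pace and stop on an object; the grip force is fixed at half the most. Time passes only in rows, so rows that repeat a pose let the fingers close. It gives the time, the measured TCP pose, the force and the opening at its end, in the units of the state.
- read_state(): the state, without advancing time (a new reading comes with each control period).
- capture(name): name is "scene" or "side" or "wrist"; returns (picture, depth): 420x560x3 uint8, red, green, blue; 420x560 float32, m along the optical axis (not along the pixel's ray), 0 where there is no reading.
- camera_info(name): a dict with "vfov" (degrees; the focal length in pixels is half the picture's height over the tangent of half this angle, whatever the lens; pixels are square), "cx", "cy" (the principal point, pixels), "R" (3x3) and "t" (3): a world point X has camera coordinates R X + t; the wrist camera has in their place "tool_from_camera" (4x4, takes a point from camera to tool coordinates, whose origin is the TCP and whose axes are the tool frame's). Camera axes: x right, y down, z forward; pixel columns grow to the right and rows downward; lengths in m; the calibration is good to about 2 mm. A picture is of the moment at which its call begins: read the wrist's pose just before it. camera_info takes no time and is no camera call.
- hand_in(): hands the job in, once; it reports no verdict.
Trained networks look in the newest picture that a camera, given by its name, has taken for a name from the list of things; names that differ only in an ending like _2 or _b are one class to them, and where a whole thing is asked for, a point or a joint stands for the part that bears it (a point fixed in the world has none). Each returns a list of dicts, best first, with "score" (0 to 1); they miss things now and then, are a little off and sometimes report something else, mostly with a low value. They report only what shows in the picture. A call takes as long as a camera call. They do not tell look-alikes from the thing itself.
- spot_in(label, camera): "centre" ([x, y, z] in m, in world coordinates, good to about 4 mm: the middle of the surface that is visible of it).
- silhouettes(label, camera): "region" (420x560 bool, what is visible of it).
The state is a dict: "time_s": time; "joint_positions": joint angles; "qvel": joint speeds; "tau": joint torques, N m; "position": TCP position; "tcp_rot": TCP orientation; "force": force on the tool from outside, world axes, zero at the start; "moment": the same for the moment, N m; "opening": opening from 0.0 (shut) to 1.0 (fully open).
Only numpy, scipy, OpenCV 4.12 (cv2) and the standard library are available. Lean on these libraries where they do the work, as an engineer would, in place of code of your own. Each camera call takes 0.05 s, during which the arm holds its last target.

## Working session

There is one attempt and no reset: what is moved stays moved. The work goes in short steps, Python scripts to look and compute and a shell command to move; the robot and the scene stay as the last step left them, time stands still between calls to the robot, and variables do not carry over. Pictures are saved under pics/ and viewed, and the job is handed in when it is done.

```bash
mkdir -p pics
cat > h.py <<'E'
import numpy as np, cv2
from rig import *
def f(ci): return 210/np.tan(np.radians(ci["vfov"])/2)
def save(n,im): cv2.imwrite(f"pics/{n}.png",cv2.cvtColor(im,cv2.COLOR_RGB2BGR))
def cloud(name,d,st=None):
    ci=camera_info(name);F=f(ci)
    v,u=np.mgrid[0:d.shape[0],0:d.shape[1]]
    P=np.stack([(u-ci["cx"])/F*d,(v-ci["cy"])/F*d,d],-1)
    if "R" in ci: return (P-np.array(ci["t"]))@np.array(ci["R"])
    T=np.array(ci["tool_from_camera"]);P=P@T[:3,:3].T+T[:3,3]
    return P@np.array(st["tcp_rot"]).T+np.array(st["position"])
E
python3 - <<'E'
from h import *
for n in("scene","side"):
    im,d=capture(n);save(n+"0",im);np.savez(n+"0.npz",im=im,d=d)
    for l in ["rotor_orange_grip","rotor_green_grip","tube_orange_centre","tube_green_centre","counter","drive","stand_left","stand_right","coin_tray"]:
        print(n,l,[(np.round(r["centre"],3).tolist(),round(r["score"],2)) for r in spot_in(l,n)][:3])
print(read_state()["time_s"])
E
```

```text
scene rotor_orange_grip [([0.543, -0.299, 0.039], 0.83), ([0.722, 0.262, 0.055], 0.21)]
scene rotor_green_grip [([0.487, 0.293, 0.038], 0.87)]
scene tube_orange_centre [([0.728, -0.308, 0.06], 0.82)]
scene tube_green_centre [([0.722, 0.261, 0.052], 0.75), ([0.82, 0.205, 0.054], 0.69), ([0.801, 0.136, 0.056], 0.62)]
scene counter [([0.636, -0.024, 0.085], 0.78)]
scene drive [([0.589, 0.003, 0.084], 0.59)]
scene stand_left [([0.497, 0.275, 0.011], 0.52)]
scene stand_right []
scene coin_tray [([0.733, -0.379, 0.004], 0.94), ([0.542, -0.297, 0.041], 0.36)]
side rotor_orange_grip []
side rotor_green_grip []
side tube_orange_centre [([0.712, 0.282, 0.051], 0.65), ([0.721, -0.297, 0.046], 0.64)]
side tube_green_centre [([0.812, 0.223, 0.041], 0.75), ([0.79, 0.154, 0.044], 0.7), ([0.713, 0.281, 0.052], 0.61)]
side counter [([0.594, 0.069, 0.083], 0.83), ([0.591, 0.002, 0.088], 0.71), ([0.467, 0.315, 0.04], 0.52)]
side drive [([0.592, 0.003, 0.086], 0.74), ([0.518, -0.28, 0.038], 0.26)]
side stand_left [([0.596, 0.0, 0.088], 0.55)]
side stand_right [([0.519, -0.261, 0.011], 0.53), ([0.722, -0.301, 0.045], 0.15)]
side coin_tray [([0.719, -0.356, 0.025], 0.8)]
1.0
```

View pics/scene0.png

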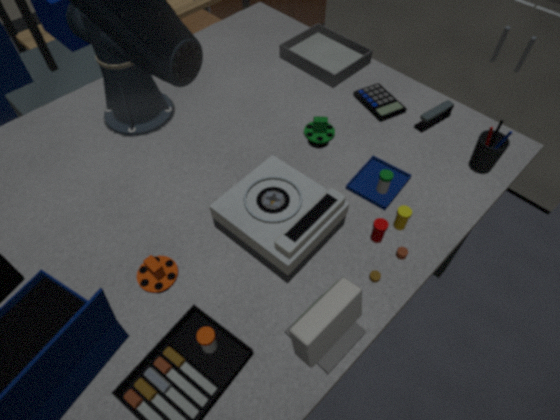

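View pics/side0.png

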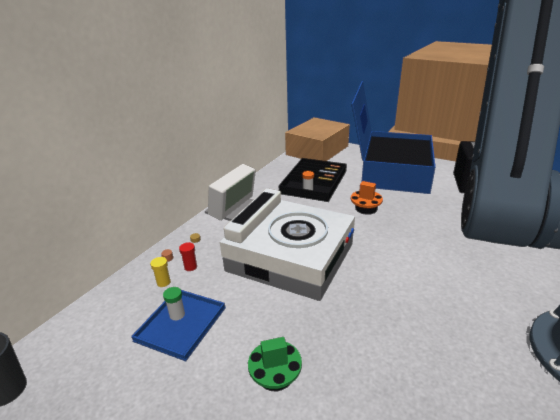

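The job tray (scene 379,183) holds the green-capped tube (385,178). The red (379,230) and yellow (403,217) tubes stand outside it, and the orange tube (207,338) is in the coin tray, so I need the green rotor at (319,130). The candidates for it are the orange rotor (158,273) and the round hub and dial (273,200). I'll check with a close crop and measure.

Run:
```python
from h import *
out=[]
for n,(u,v) in(("scene",(345,155)),("side",(225,335))):
    z=np.load(n+"0.npz");im,d=z["im"],z["d"]
    out.append(cv2.resize(im[v-75:v+75,u-75:u+75],(390,390),interpolation=cv2.INTER_CUBIC))
    W=cloud(n,d);hsv=cv2.cvtColor(im,cv2.COLOR_RGB2HSV)
    m=(hsv[...,0]>45)&(hsv[...,0]<80)&(hsv[...,1]>120)&(hsv[...,2]>40)&(d>0)
    rot=m&(np.hypot(W[...,0]-.487,W[...,1]-.293)<.07)
    g=W[rot&(W[...,2]>.055)]; t=W[rot&(W[...,2]>.074)]
    for q in(g,t):
        if len(q)>3:
            c,s,a=cv2.minAreaRect((q[:,:2]*1000).astype(np.float32));print(n,len(q),np.round(c,1),np.round(s,1),round(a,1),q[:,2].max().round(3))
    dk=W[rot&(W[...,2]<.045)];
    if len(dk): print("disc",(dk.min(0)+dk.max(0))/2,dk.max(0)-dk.min(0))
    # surroundings obstacle heights 
    c=W[(np.abs(W[...,0]-.6)<.13)&(np.abs(W[...,1])<.13)&(W[...,2]>.1)&(d>0)];print("hump",c.min(0),c.max(0))
save("crop0",np.hstack(out))
s=read_state();print(s["tcp_rot"],s["opening"]);print(camera_info("wrist"))
```

```text
scene 131 [478.7 296.8] [38.9 21.5] 36.4 0.086
scene 80 [476.4 296.7] [35.9 20.1] 39.0 0.086
disc [0.47926103 0.29599265 0.03898081] [0.08426717 0.08248367 0.01176795]
hump [ 0.67519773 -0.09207353  0.1000099 ] [0.72992936 0.10887661 0.1251835 ]
side 523 [474.2 302.9] [40.  22.7] 47.0 0.084
side 319 [474.7 302.2] [39.8 21.9] 44.2 0.084
disc [0.47421283 0.30266514 0.02499785] [0.08789275 0.08809894 0.03988117]
hump [ 0.67235619 -0.08690389  0.10001755] [0.72665954 0.11427354 0.12326853]
[[ 3.48347147e-01 -9.37365598e-01  5.28473864e-06]
 [-9.37365598e-01 -3.48347147e-01  8.65354822e-06]
 [-6.27061477e-06 -7.96817103e-06 -1.00000000e+00]] 0.9975958557572543
{'vfov': 69.96704807629905, 'cx': 279.4300021886499, 'cy': 212.5417813480634, 'tool_from_camera': array([[ 9.99999452e-01, -8.64986340e-04, -5.89471976e-04,
         4.66705231e-04],
       [ 1.00354037e-03,  9.52372779e-01,  3.04934554e-01,
        -8.49657690e-02],
       [ 2.97632840e-04, -3.04934979e-01,  9.52373126e-01,
        -1.42323126e-01],
       [ 0.00000000e+00,  0.00000000e+00,  0.00000000e+00,
         1.00000000e+00]])}
```

View pics/crop0.png

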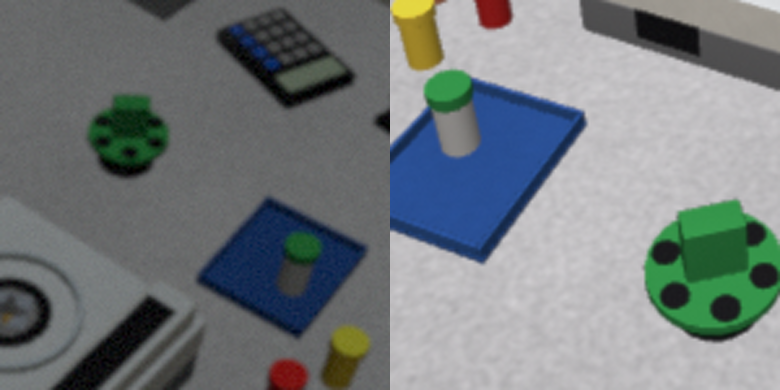

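Run:
```python
from h import *
for n in("scene","side"):
    z=np.load(n+"0.npz");W=cloud(n,z["d"]);m=(z["d"]>0)&(W[...,2]>.13)&(W[...,2]<.6)&(W[...,0]>.1)&(W[...,0]<.9)&(np.abs(W[...,1])<.9)
    q=W[m];k=np.round(q[:,:2]*10).astype(int)
    for c in np.unique(k,axis=0):
        s=q[(k==c).all(1)]
        if len(s)>8: print(n,c/10,s[:,2].max().round(2),len(s))
```

```text
scene [0.1 0. ] 0.28 109
scene [ 0.2 -0.1] 0.48 490
scene [0.2 0. ] 0.41 174
scene [0.2 0.1] 0.4 68
scene [ 0.3 -0.1] 0.5 2069
scene [0.3 0. ] 0.46 3073
scene [0.3 0.1] 0.38 574
scene [ 0.6 -0.6] 0.18 210
scene [ 0.6 -0.5] 0.27 1500
scene [ 0.6 -0.4] 0.27 864
scene [ 0.7 -0.6] 0.27 1203
scene [ 0.7 -0.5] 0.27 887
scene [0.8 0.5] 0.15 18
scene [0.8 0.6] 0.14 12
scene [0.9 0.5] 0.14 23
side [0.1 0.1] 0.32 503
side [ 0.2 -0.1] 0.55 75
side [0.2 0. ] 0.55 7225
side [0.2 0.1] 0.41 7730
side [ 0.3 -0.1] 0.54 516
side [0.3 0. ] 0.55 2962
side [0.3 0.1] 0.38 668
side [ 0.6 -0.6] 0.21 45
side [ 0.6 -0.5] 0.26 222
side [ 0.6 -0.4] 0.26 213
side [ 0.7 -0.7] 0.26 29
side [ 0.7 -0.6] 0.26 138
side [ 0.7 -0.5] 0.27 40
```

```bash
python3 -m jog '-.432 -.376 0 0 0 0 1;-.432 -.376 0 0 0 0 1;-.432 -.376 0 0 0 0 1;-.432 -.376 0 0 0 0 1;-.432 -.376 0 0 0 0 1;-.432 -.376 0 0 0 0 1;-.432 -.376 0 0 0 0 1;-.432 -.376 0 0 0 0 1'
```

```text
time_s: 2.0
position: [0.3948, -0.1163, 0.242]
tcp_rot: [[0.348, -0.938, 0.001], [-0.938, -0.348, -0.001], [0.001, -0.001, -1.0]]
force: [1.2, 1.0, -0.1]
opening: 0.999
```

```bash
python3 -m jog '-.36 -.222 .03 0 0 -21 1;-.36 -.222 .03 0 0 -21 1;-.36 -.222 .03 0 0 -21 1;-.36 -.222 .03 0 0 -21 1;-.36 -.222 .03 0 0 -21 1;-.36 -.222 .03 0 0 -21 1;-.36 -.222 .03 0 0 -21 1;-.36 -.222 .03 0 0 -21 1'
cat >> h.py <<'E'
def rectat(q,n):
    c,s,a=cv2.minAreaRect((q[:,:2]*1000).astype(np.float32)); print(n,len(q),np.round(c,1),np.round(s,1),round(a,1),np.round(np.percentile(q[:,2],[5,50,95]),4))
E
python3 - <<'E'
from h import *
s=read_state();im,d=capture("wrist");save("w1",im)
s2=read_state();print(s["position"],s2["position"],s["joint_positions"],s["time_s"])
W=cloud("wrist",d,s);hsv=cv2.cvtColor(im,cv2.COLOR_RGB2HSV)
m=(hsv[...,0]>45)&(hsv[...,0]<80)&(hsv[...,1]>100)&(d>0)
rectat(W[m&(W[...,2]>.075)],"top");
q=W[m&(W[...,2]>.03)&(W[...,2]<.045)];rectat(q,"disc")
c,r=cv2.minEnclosingCircle((q[:,:2]*1000).astype(np.float32));print(c,r)
R=np.array(s["tcp_rot"]);print(np.degrees(np.arctan2(R[1,0],R[0,0])))
E
```

```text
time_s: 3.0
position: [0.4772, 0.3001, 0.2113]
tcp_rot: [[0.665, -0.747, 0.001], [-0.747, -0.665, 0.001], [0.0, -0.002, -1.0]]
force: [-0.9, 0.3, -0.9]
opening: 1.001
[0.47722355 0.30008254 0.21132741] [0.47649061 0.29806113 0.21122143] [2.07920323e+01 2.76396113e+01 9.29004986e+01 3.16900212e-02
 5.93585736e+01 6.91217257e+01] 3.0
top 1546 [484.4 305.5] [ 57.8 167.5] 41.6 [0.0798 0.0817 0.3073]
disc 2856 [551.6 230.1] [173.8 276.5] 70.8 [0.036  0.0372 0.0384]
(562.3932495117188, 236.74127197265625) 151.23619079589844
-48.34583021335632
```

View pics/w1.png

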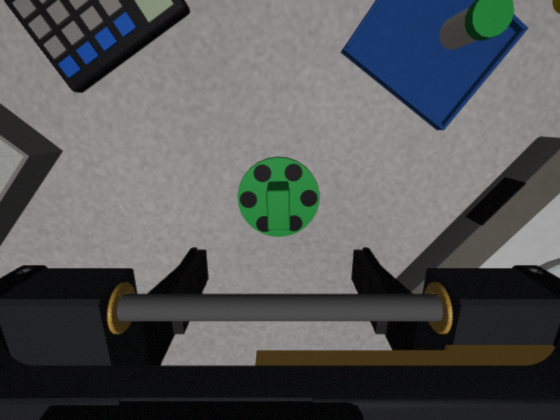

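The wrist picture shows the green rotor at (278,197), its bar upright in the picture and so square to the jaws. I'll restrict the mask to it and measure.

Run:
```python
from h import *
s=read_state();im,d=capture("wrist");save("w2",im)
W=cloud("wrist",d,s);hsv=cv2.cvtColor(im,cv2.COLOR_RGB2HSV)
v,u=np.mgrid[0:420,0:560]
m=(hsv[...,0]>45)&(hsv[...,0]<80)&(hsv[...,1]>100)&(d>0)&(np.hypot(u-278,v-197)<55)
rectat(W[m&(W[...,2]>.075)&(W[...,2]<.09)],"top")
q=W[m&(W[...,2]>.03)&(W[...,2]<.045)];rectat(q,"disc")
c,r=cv2.minEnclosingCircle((q[:,:2]*1000).astype(np.float32));print(c,r)
print(s["position"],read_state()["position"],s["time_s"])
save("w2c",cv2.resize(im[140:255,215:340],None,fx=5,fy=5))
```

```text
top 947 [476.6 301.1] [40.5 21.8] 42.0 [0.0794 0.081  0.0821]
disc 2843 [477.  300.9] [88.5 87.9] 85.7 [0.0359 0.0371 0.0384]
(476.363037109375, 300.9892883300781) 44.83053207397461
[0.47649061 0.29806113 0.21122143] [0.47620835 0.29683457 0.21123866] 3.05
```

View pics/w2c.png

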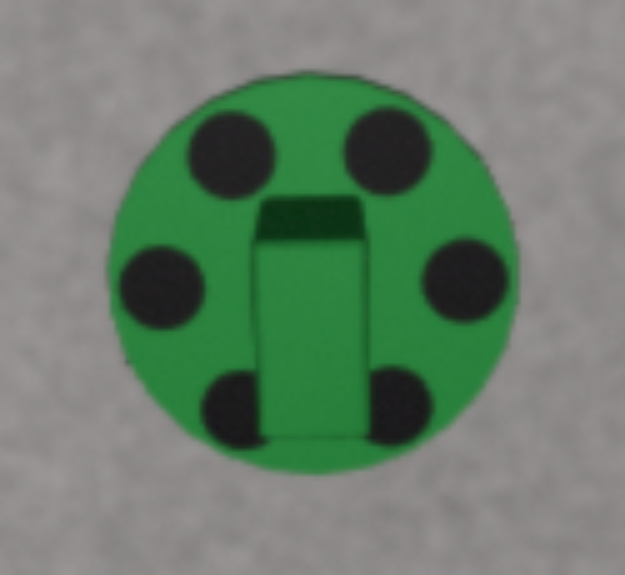

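```bash
python3 -m jog '-.003 -.003 .05 0 0 0 1;-.003 -.003 .09 0 0 0 1;-.003 -.003 .1 0 0 0 1;-.003 -.003 .1 0 0 0 1;-.003 -.003 .1 0 0 0 1'
python3 - <<'E'
from h import *
s=read_state();im,d=capture("wrist");save("w3",im)
W=cloud("wrist",d,s);hsv=cv2.cvtColor(im,cv2.COLOR_RGB2HSV)
m=(hsv[...,0]>45)&(hsv[...,0]<80)&(hsv[...,1]>100)&(d>0)&(np.hypot(W[...,0]-.4766,W[...,1]-.301)<.05)
q=W[m&(W[...,2]>.075)&(W[...,2]<.09)];rectat(q,"top")
T=(q-s["position"])@np.array(s["tcp_rot"]);rectat(T,"tool")
q=W[m&(W[...,2]>.03)&(W[...,2]<.045)];rectat(q,"disc")
print(s["position"],read_state()["position"],s["time_s"],s["force"])
E
```

```text
time_s: 3.72
position: [0.4783, 0.3011, 0.1132]
tcp_rot: [[0.661, -0.751, 0.003], [-0.751, -0.661, 0.001], [0.001, -0.003, -1.0]]
force: [0.4, -0.6, 0.8]
opening: 1.0
top 1963 [477.1 301.2] [39.7 22. ] 42.9 [0.0792 0.081  0.0821]
tool 1963 [-1.   0.9] [39.7 22. ] 88.4 [0.0312 0.0322 0.0341]
disc 5096 [478.1 302. ] [86.6 88.8] 41.2 [0.036  0.0372 0.0383]
[0.47830026 0.30106124 0.11324022] [0.47829061 0.30120034 0.11330487] 3.725 [ 0.36331295 -0.60616179  0.81912463]
```

View pics/w3.png

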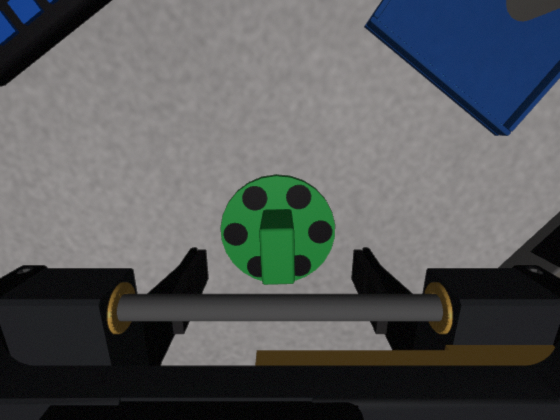

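The bar lies within 1 mm and about 1.5° of the jaw centre. I'll descend and close.

```bash
python3 -m jog '-.001 .001 .03 0 0 0 1;-.001 .001 .051 0 0 0 1;-.001 .001 .051 0 0 0 1;-.001 .001 .051 0 0 0 1;-.001 .001 .051 0 0 0 0;-.001 .001 .051 0 0 0 0;-.001 .001 .051 0 0 0 0;-.001 .001 .051 0 0 0 0'; python3 -m jog '0 0 0 0 0 0 0;0 0 0 0 0 0 0;0 0 -.02 0 0 0 0;0 0 -.05 0 0 0 0;0 0 -.08 0 0 0 0;0 0 -.12 0 0 0 0;0 0 -.12 0 0 0 0;0 0 -.12 0 0 0 0'
```

```text
time_s: 4.78
position: [0.4756, 0.3012, 0.0607]
tcp_rot: [[0.661, -0.75, 0.0], [-0.75, -0.661, 0.0], [0.0, -0.0, -1.0]]
force: [0.0, 0.2, 0.2]
opening: 0.632
time_s: 5.78
position: [0.4747, 0.3008, 0.1797]
tcp_rot: [[0.661, -0.75, -0.002], [-0.75, -0.661, -0.001], [-0.001, 0.002, -1.0]]
force: [-0.0, 0.4, -2.0]
opening: 0.25
```

Run:
```python
from h import *
s=read_state();im,d=capture("wrist");save("w4",im)
W=cloud("wrist",d,s);hsv=cv2.cvtColor(im,cv2.COLOR_RGB2HSV)
T=(W-s["position"])@np.array(s["tcp_rot"])
m=(hsv[...,0]>45)&(hsv[...,0]<80)&(hsv[...,1]>100)&(d>0)&(np.hypot(T[...,0],T[...,1])<.05)
q=T[m&(T[...,2]>-.035)&(T[...,2]<-.005)];rectat(q,"tooltop")
q=T[m&(T[...,2]>.005)];rectat(q,"tooldisc")
im2,d2=capture("side");save("s4",im2);capture("scene")
print(s["position"],read_state()["position"])
```

```text
tooltop 60 [  1.  -10.9] [41.8 18.8] 24.1 [-0.0221 -0.0112 -0.0061]
tooldisc 8129 [  0.5 -10.8] [72.2 88.7] 89.4 [0.006  0.0498 0.0514]
[0.47473427 0.30081807 0.17972032] [0.47451884 0.30071525 0.17890745]
```

View pics/w4.png

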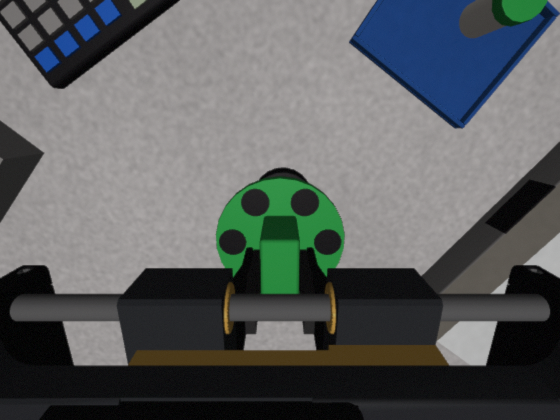

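View pics/s4.png

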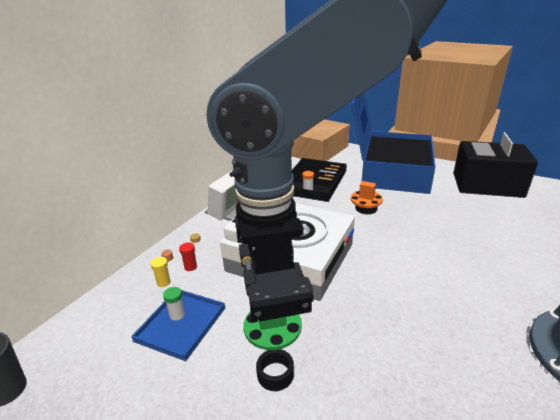

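The fingers closed late: the rotor is held only by the bar's top (disc 50 mm below the TCP instead of 22). I'll set it back on the stand (empty ring at side px 275,370) and grip it again lower.

```bash
python3 -m jog '0 0 .04 0 0 0 0;0 0 .075 0 0 0 0;0 0 .09 0 0 0 0;0 0 .09 0 0 0 0;0 0 .09 0 0 0 0.6;0 0 .09 0 0 0 0.6;0 0 .09 0 0 0 0.6;0 0 .09 0 0 0 0.6'
python3 - <<'E'
from h import *
s=read_state();im,d=capture("wrist");save("w5",im)
W=cloud("wrist",d,s);hsv=cv2.cvtColor(im,cv2.COLOR_RGB2HSV)
T=(W-s["position"])@np.array(s["tcp_rot"])
m=(hsv[...,0]>45)&(hsv[...,0]<80)&(hsv[...,1]>100)&(d>0)&(np.hypot(T[...,0],T[...,1])<.05)
q=T[m&(T[...,2]>-.005)&(T[...,2]<.02)];rectat(q,"tooltop")
q=T[m&(T[...,2]>.03)];rectat(q,"tooldisc");print(np.linalg.lstsq(np.c_[q[:,:2],np.ones(len(q))],q[:,2],rcond=None)[0])
print(s["position"],s["force"])
E
```

```text
time_s: 6.92
position: [0.4758, 0.3013, 0.091]
tcp_rot: [[0.661, -0.75, 0.001], [-0.75, -0.661, 0.0], [0.0, -0.001, -1.0]]
force: [0.8, 0.3, 0.5]
opening: 0.572
tooltop 2508 [ 0.7 -4.2] [36.3 67.6] 89.2 [0.0091 0.0101 0.0168]
tooldisc 5725 [-0.4 -2.5] [86.  89.4] 27.9 [0.0464 0.0538 0.055 ]
[-3.42999391e-05  1.43154098e-02  5.32281527e-02]
[0.47580342 0.30126473 0.09101782] [0.75114628 0.30004427 0.47384277]
```

View pics/w5.png

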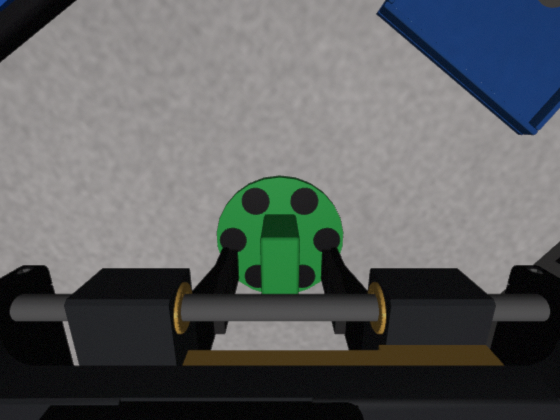

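The rotor stands flat, centred between the jaws. Lower 30 mm and close, this time waiting.

```bash
python3 -m jog '0 -.001 .015 0 0 0 0.7;0 -.001 .03 0 0 0 0.7;0 -.001 .03 0 0 0 0.7;0 -.001 .03 0 0 0 0.7;0 -.001 .03 0 0 0 0;0 -.001 .03 0 0 0 0;0 -.001 .03 0 0 0 0;0 -.001 .03 0 0 0 0';python3 -m jog '0 0 0 0 0 0 0;0 0 0 0 0 0 0;0 0 0 0 0 0 0;0 0 0 0 0 0 0'
```

```text
time_s: 7.98
position: [0.4764, 0.3018, 0.0607]
tcp_rot: [[0.661, -0.75, 0.0], [-0.75, -0.661, 0.0], [0.0, -0.0, -1.0]]
force: [-0.6, -0.4, 0.1]
opening: 0.329
time_s: 8.48
position: [0.4764, 0.3018, 0.0607]
tcp_rot: [[0.661, -0.75, 0.0], [-0.75, -0.661, 0.0], [0.0, -0.0, -1.0]]
force: [-0.3, 0.2, 0.3]
opening: 0.25
```

```bash
python3 -m jog '0 0 -.02 0 0 0 0;0 0 -.06 0 0 0 0;0 0 -.11 0 0 0 0;0 0 -.15 0 0 0 0;0 0 -.15 0 0 0 0;0 0 -.15 0 0 0 0'
cat > disc.py <<'E'
from h import *
def disc(name,lo=.01,hi=.04):
    s=read_state();im,d=capture("wrist");save(name,im)
    W=cloud("wrist",d,s);hsv=cv2.cvtColor(im,cv2.COLOR_RGB2HSV)
    T=(W-s["position"])@np.array(s["tcp_rot"])
    m=(hsv[...,0]>45)&(hsv[...,0]<80)&(hsv[...,1]>100)&(d>0)&(np.hypot(T[...,0],T[...,1])<.06)
    q=T[m&(T[...,2]>lo)&(T[...,2]<hi)&(np.abs(T[...,0])>.018)];rectat(q,"tooldisc")
    p=np.linalg.lstsq(np.c_[q[:,:2],np.ones(len(q))],q[:,2],rcond=None)[0];print("plane",p)
    q=T[m&(T[...,2]>-.03)&(T[...,2]<-.01)];rectat(q,"top") if len(q)>5 else 0
    print(s["position"],s["force"],s["opening"],s["time_s"]);return s,im,d,W,T,m
E
python3 -c "from disc import *;disc('w6')"
```

```text
time_s: 9.22
position: [0.4753, 0.3014, 0.2095]
tcp_rot: [[0.661, -0.75, -0.002], [-0.75, -0.661, -0.001], [-0.001, 0.002, -1.0]]
force: [0.1, 0.5, -1.6]
opening: 0.253
tooldisc 2902 [  0.3 -15.9] [51.9 88.9] 89.4 [0.0225 0.0235 0.0246]
plane [-0.00048991 -0.01061865  0.02327797]
top 2517 [ 3.8 -3.2] [43.2 41.5] 67.6 [-0.0212 -0.0202 -0.0126]
[0.47530373 0.30141279 0.2094552 ] [ 0.07493058  0.45795055 -1.55168343] 0.2528164703802662 9.225
```

View pics/w6.png

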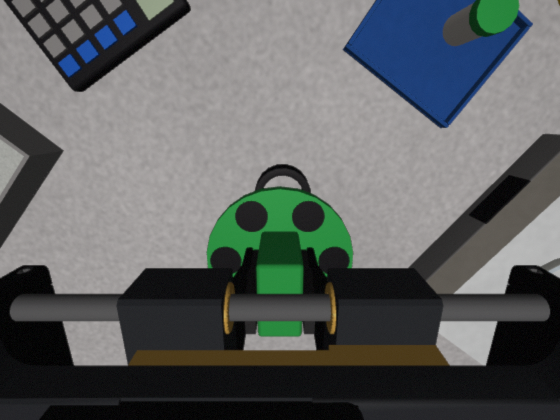

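Now a firm, low grip: disc 23 mm under the TCP and level. Next I go beside the hub so that the wrist camera sees it past the disc.

```bash
python3 -m jog '.05 .033 0 0 0 0 0;.1 .066 0 0 0 0 0;.15 .1 0 0 0 0 0;.2 .133 .005 0 0 0 0;.25 .166 .005 0 0 0 0;.304 .199 .005 0 0 0 0;.304 .199 .005 0 0 0 0;.304 .199 .005 0 0 0 0'
python3 - <<'E'
from disc import *
s,im,d,W,T,m=disc('w7')
np.savez("w7.npz",im=im,d=d,T=T,W=W,m=m)
# outer circle fit of disc front edge in tool coords
q=T[m&(T[...,2]>.015)&(T[...,2]<.03)];h=cv2.convexHull((q[:,:2]*1000).astype(np.float32))[:,0]
h=h[h[:,1]<-8]
A=np.c_[2*h,np.ones(len(h))];x=np.linalg.lstsq(A,(h**2).sum(1),rcond=None)[0];print("circle",x[:2],np.sqrt(x[2]+x[:2]@x[:2]))
print([(np.round(r["centre"],4).tolist(),r["score"]) for r in spot_in("drive","wrist")])
E
```

```text
time_s: 10.28
position: [0.5266, -0.0575, 0.2038]
tcp_rot: [[0.66, -0.751, -0.004], [-0.751, -0.66, 0.002], [-0.004, 0.002, -1.0]]
force: [-1.4, -0.7, -0.4]
opening: 0.254
tooldisc 2905 [  0.5 -16.2] [88.5 51.9] 0.1 [0.0225 0.0235 0.0246]
plane [-0.00014827 -0.01039316  0.02326367]
top 2519 [ 0.7 -1.9] [39.8 44.5] 89.3 [-0.0213 -0.0202 -0.0128]
[ 0.52663839 -0.05752328  0.20382996] [-1.3976221  -0.65234193 -0.40566434] 0.25380533457556503 10.275
circle [ 0.45930187 -2.00708109] 44.04910112478398
[([0.5929, 0.0065, 0.0887], 0.8), ([0.5447, -0.285, 0.082], 0.54)]
```

View pics/w7.png

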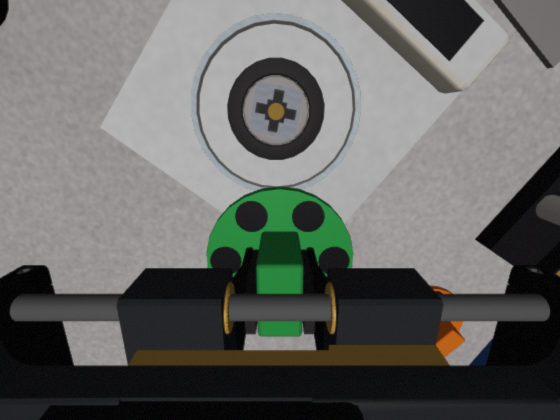

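The drive hub shows at (276,109), its cross slot turned some degrees from the picture's axes. I'll rectify it onto the z = 0.090 plane and measure centre and angle.

Run:
```python
from h import *
from scipy.optimize import least_squares
z=np.load("w7.npz");im,T,W,m=z["im"],z["T"],z["W"],z["m"]
s=read_state();R=np.array(s["tcp_rot"]);p=np.array(s["position"]);print(p)
ci=camera_info("wrist");F=f(ci);C=np.array(ci["tool_from_camera"])
print("hub mouth cloud z",np.median(W[98:120,255:265,2]), np.median(W[60:70,272:280,2]),"tool z",np.median(T[98:120,255:265,2]))
zt=np.median(T[98:120,255:265,2]); 
# rectified image in tool frame: 0.1mm... plane tool z=zt, 0.2mm/px , centre (0,-.09)
n=500;g=.0002
yy,xx=np.mgrid[0:n,0:n];X=np.stack([(xx-n/2)*g,-.09+(yy-n/2)*g,np.full((n,n),zt)],-1)
c=(X-C[:3,3])@C[:3,:3];u=(c[...,0]/c[...,2]*F+ci["cx"]).astype(np.float32);v=(c[...,1]/c[...,2]*F+ci["cy"]).astype(np.float32)
r=cv2.remap(im,u,v,cv2.INTER_CUBIC);save("rect7",r);np.savez("rect7.npz",r=r,zt=zt)
# disc fixed radius
q=T[m&(T[...,2]>.015)&(T[...,2]<.03)];h=cv2.convexHull((q[:,:2]*1000).astype(np.float32))[:,0];h=h[h[:,1]<-5]
print(least_squares(lambda a:np.hypot(*(h-a).T)-44.8,[0,0],loss="soft_l1").x,len(h))
```

```text
[ 0.52685287 -0.05628898  0.20445179]
hub mouth cloud z 0.08830221974102485 0.08786590223138069 tool z 0.1154165794047379
[ 0.44063685 -1.03548861] 33
```

View pics/rect7.png

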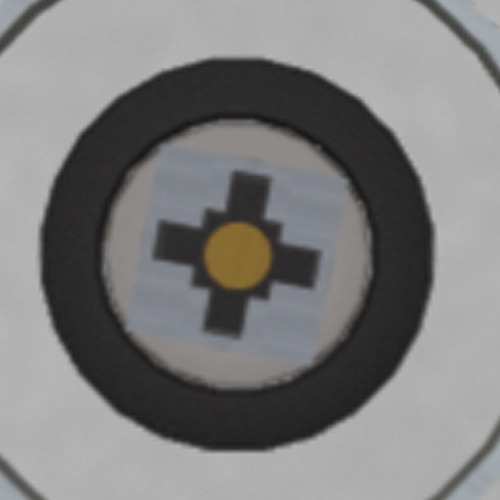

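```bash
python3 -m jog '-.009 -.002 0 0 0 5 0;-.018 -.003 0 0 0 10 0;-.018 -.003 0 0 0 10 0;-.018 -.003 0 0 0 10 0;-.018 -.003 0 0 0 10 0;-.018 -.003 0 0 0 10 0'
cat > hub.py <<'E'
from disc import *
from scipy.optimize import least_squares
def hub(name):
    s,im,d,W,T,m=disc(name);R=np.array(s["tcp_rot"]);p=np.array(s["position"])
    ci=camera_info("wrist");F=f(ci);C=np.array(ci["tool_from_camera"])
    sel=(np.hypot(W[...,0]-.592,W[...,1]-.003)<.016)&(W[...,2]>.082)
    zt=np.median(T[sel][:,2]);print("zt",zt,sel.sum())
    n=500;g=.0002
    yy,xx=np.mgrid[0:n,0:n];X=np.stack([(xx-n/2)*g,-.09+(yy-n/2)*g,np.full((n,n),zt)],-1)
    c=(X-C[:3,3])@C[:3,:3];u=(c[...,0]/c[...,2]*F+ci["cx"]).astype(np.float32);v=(c[...,1]/c[...,2]*F+ci["cy"]).astype(np.float32)
    r=cv2.remap(im,u,v,cv2.INTER_CUBIC);save(name+"r",r)
    q=T[m&(T[...,2]>.015)&(T[...,2]<.03)];h=cv2.convexHull((q[:,:2]*1000).astype(np.float32))[:,0];h=h[h[:,1]<-5]
    print("axis",least_squares(lambda a:np.hypot(*(h-a).T)-44.8,[0,0],loss="soft_l1").x)
    # template fit of cross (saturation-blind darkness)
    gray=cv2.GaussianBlur(r,(5,5),0).max(2).astype(float)
    def cross(a):
        t=np.radians(a[2]);gx=xx-a[0];gy=yy-a[1];X=gx*np.cos(t)+gy*np.sin(t);Y=-gx*np.sin(t)+gy*np.cos(t)
        H=82.5;w=20
        dark=((abs(X)<H)&(abs(Y)<w))|((abs(Y)<H)&(abs(X)<w))
        ring=(abs(X)<93)&(abs(Y)<93)&~dark
        core=np.hypot(X,Y)<46
        return gray[ring&~core].mean()-gray[dark&~core].mean()
    best=max(((cross((x,y,a)),x,y,a) for x in range(190,311,5) for y in range(210,291,5) for a in range(-14,15,4)))
    from scipy.optimize import minimize
    b=minimize(lambda a:-cross(a),best[1:],method="Nelder-Mead",options=dict(initial_simplex=np.array(best[1:])+np.array([[0,0,0],[4,0,0],[0,4,0],[0,0,4]])))
    cx,cy,a=b.x;t=np.array([(cx-250)*.2,-90+(cy-250)*.2]);print("hub tool mm",t,"ang",a,b.fun,"world",p+R@np.array([t[0]/1e3,t[1]/1e3,zt]))
    print(read_state()["position"])
E
python3 -c "from hub import *;hub('w8')"
```

```text
time_s: 11.12
position: [0.5186, -0.0425, 0.2056]
tcp_rot: [[0.521, -0.854, 0.0], [-0.854, -0.521, -0.0], [0.0, -0.0, -1.0]]
force: [-0.8, -0.4, -0.1]
opening: 0.25
tooldisc 2894 [  0.6 -16.3] [89.  52.4] 0.8 [0.0224 0.0235 0.0245]
plane [ 0.00035317 -0.0132336   0.02318755]
top 2516 [ 4.  -3.1] [43.4 41.2] 67.5 [-0.0213 -0.0202 -0.0126]
[ 0.51855263 -0.04245797  0.20555121] [-0.7502205  -0.36359313 -0.07210874] 0.24997132336424494 11.125
zt -0.1423230637761382 1473
axis [ 0.43979224 -1.14798987]
hub tool mm [ 12. -82.] ang 14.0 -0.0 world [ 0.59477339 -0.00997414  0.3478855 ]
[ 0.51852607 -0.04250653  0.20553136]
```

View pics/w8r.png

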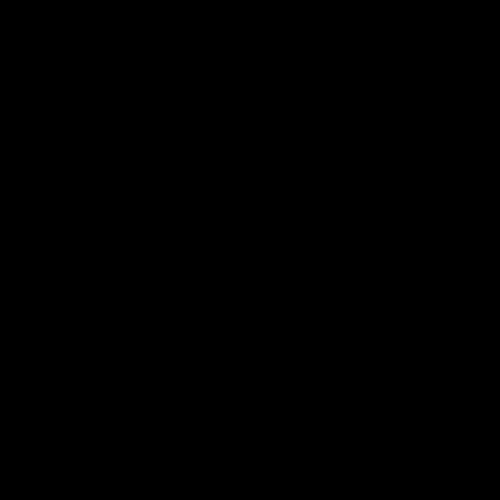

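That rectification is black: missing-depth pixels spoiled the plane height. I'll bound the height.

```bash
sed -i 's/(W\[...,2\]>.082)$/(W[...,2]>.082)\&(W[...,2]<.096)\&(d>0)/' hub.py; python3 -c "from hub import *;hub('w9')"
```

```text
tooldisc 2905 [  0.1 -16.5] [51.4 88.9] 89.7 [0.0224 0.0235 0.0246]
plane [-0.00026806 -0.01424308  0.02315828]
top 2514 [ 4.  -3.3] [43. 41.] 67.6 [-0.0212 -0.0202 -0.0128]
[ 0.51852607 -0.04250653  0.20553136] [ 0.45048684 -0.08764409 -1.34687948] 0.24984414871154698 11.175
zt 0.11644396454009917 492
axis [ 0.45633524 -1.10047276]
hub tool mm [ -1.35557946 -86.15460723] ang 0.8809766000927053 -81.09880044028412 world [0.59137889 0.00351973 0.08909382]
[ 0.51845503 -0.04251002  0.20551588]
```

View pics/w9r.png

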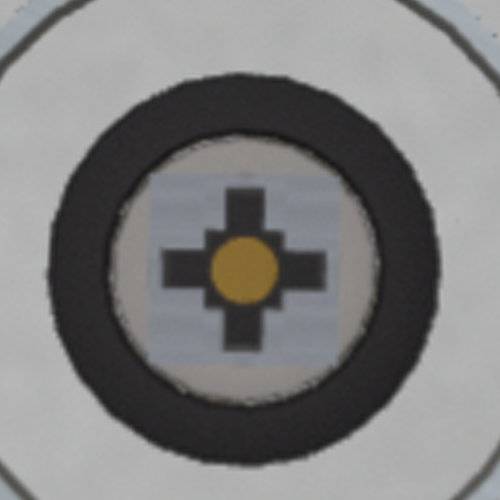

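Slot and tool are now aligned (cross ends at (163,270)/(325,269) and (245,188)/(244,351), 33 mm). Move over the hub and descend to just above the mouth.

```bash
python3 -m jog '-.001 -.04 0 0 0 0 0;-.0017 -.075 0 0 0 0 0;-.0017 -.085 0 0 0 0 0;-.0017 -.085 .02 0 0 0 0;-.0017 -.085 .04 0 0 0 0;-.0017 -.085 .05 0 0 0 0;-.0017 -.085 .05 0 0 0 0;-.0017 -.085 .05 0 0 0 0'
python3 - <<'E'
from disc import *
s,*_=disc('w10')
for n in("scene","side"):
    im,d=capture(n);save(n+"10",im)
a=cv2.imread("pics/side10.png")[180:320,220:380];b=cv2.imread("pics/scene10.png")[130:290,190:370]
cv2.imwrite("pics/c10.png",np.hstack([cv2.resize(a,(400,350)),cv2.resize(b,(394,350))]))
print(read_state()["position"])
E
```

```text
time_s: 12.22
position: [0.5905, 0.0031, 0.1562]
tcp_rot: [[0.521, -0.854, 0.001], [-0.854, -0.521, -0.0], [0.001, -0.001, -1.0]]
force: [1.4, -0.0, -2.3]
opening: 0.253
tooldisc 2897 [  0.6 -16.4] [88.8 51.7] 0.2 [0.0225 0.0236 0.0246]
plane [ 0.00017345 -0.01625474  0.02320861]
top 2520 [-3.  -3.4] [40.9 43.4] 23.6 [-0.0213 -0.0202 -0.0127]
[0.59046323 0.00310407 0.15621798] [ 1.42232578 -0.00689961 -2.29768694] 0.2528216988137707 12.225
[0.59053504 0.00322977 0.15635417]
```

View pics/c10.png

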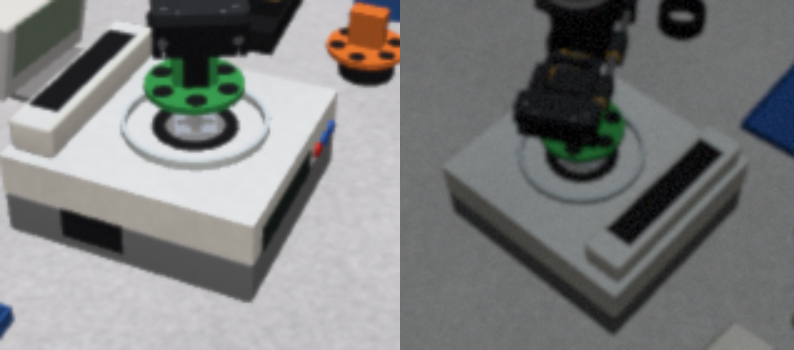

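Centred over the hub. Descend in slow stages, watching force.

```bash
python3 -m jog '0 0 .004 0 0 0 0;0 0 .008 0 0 0 0;0 0 .012 0 0 0 0;0 0 .015 0 0 0 0;0 0 .015 0 0 0 0'; python3 -m jog '0 0 .002 0 0 0 0;0 0 .004 0 0 0 0;0 0 .006 0 0 0 0;0 0 .006 0 0 0 0'
```

```text
time_s: 13.0
position: [0.5898, 0.0034, 0.1401]
tcp_rot: [[0.521, -0.854, -0.001], [-0.854, -0.521, 0.0], [-0.001, 0.001, -1.0]]
force: [-0.1, -0.4, -2.0]
opening: 0.253
time_s: 13.5
position: [0.5899, 0.0034, 0.1344]
tcp_rot: [[0.521, -0.854, -0.0], [-0.854, -0.521, 0.0], [-0.0, 0.0, -1.0]]
force: [0.4, 0.5, -1.2]
opening: 0.252
```

```bash
python3 -m jog '0 0 .002 0 0 0 0;0 0 .004 0 0 0 0;0 0 .006 0 0 0 0;0 0 .006 0 0 0 0'; python3 -m jog '0 0 .002 0 0 0 0;0 0 .004 0 0 0 0;0 0 .006 0 0 0 0;0 0 .006 0 0 0 0'
```

```text
time_s: 14.0
position: [0.5902, 0.0034, 0.129]
tcp_rot: [[0.521, -0.854, 0.0], [-0.854, -0.521, -0.0], [0.0, -0.0, -1.0]]
force: [-1.2, 0.4, 4.1]
opening: 0.249
time_s: 14.5
position: [0.5902, 0.0034, 0.1226]
tcp_rot: [[0.521, -0.854, 0.0], [-0.854, -0.521, -0.0], [0.0, -0.0, -1.0]]
force: [-1.3, 0.1, 5.9]
opening: 0.253
```

The plunger pushes back as expected. Press the last bit until the disc bottoms.

```bash
python3 -m jog '0 0 .001 0 0 0 0;0 0 .002 0 0 0 0;0 0 .002 0 0 0 0;0 0 .002 0 0 0 0'; python3 -m jog '0 0 .001 0 0 0 0;0 0 .001 0 0 0 0;0 0 .001 0 0 0 0'
```

```text
time_s: 15.0
position: [0.5902, 0.0034, 0.1208]
tcp_rot: [[0.521, -0.854, 0.0], [-0.854, -0.521, -0.0], [0.0, -0.0, -1.0]]
force: [-0.9, 0.1, 5.5]
opening: 0.251
time_s: 15.38
position: [0.5902, 0.0034, 0.1206]
tcp_rot: [[0.521, -0.854, 0.001], [-0.854, -0.521, -0.0], [0.0, -0.0, -1.0]]
force: [-3.2, 0.5, 10.5]
opening: 0.251
```

```bash
python3 -m jog '0 0 .001 0 0 0 0;0 0 .001 0 0 0 0;0 0 .001 0 0 0 0;0 0 .001 0 0 0 0'
python3 - <<'E'
from disc import *
s,*_=disc('w11')
for n in("scene","side"):
    im,d=capture(n);save(n+"11",im)
    W=cloud(n,d);hsv=cv2.cvtColor(im,cv2.COLOR_RGB2HSV);m=(hsv[...,0]>45)&(hsv[...,0]<80)&(hsv[...,1]>100)&(d>0)&(np.hypot(W[...,0]-.59,W[...,1])<.06)&(W[...,2]<.105)
    q=W[m];print(n,np.median(q,0),np.linalg.lstsq(np.c_[q[:,:2],np.ones(len(q))],q[:,2],rcond=None)[0])
    for l in("rotor_orange_grip","tube_orange_centre","tube_green_centre"):print(n,l,[np.round(r["centre"],3).tolist() for r in spot_in(l,n)][:3])
a=cv2.imread("pics/side11.png")[180:320,220:380];b=cv2.imread("pics/scene11.png")[130:290,190:370]
cv2.imwrite("pics/c11.png",np.hstack([cv2.resize(a,(400,350)),cv2.resize(b,(394,350))]))
s=read_state();print(s["position"],s["force"],s["time_s"])
E
```

```text
time_s: 15.88
position: [0.5902, 0.0034, 0.1206]
tcp_rot: [[0.521, -0.854, 0.001], [-0.854, -0.521, -0.0], [0.001, -0.001, -1.0]]
force: [-4.3, -0.3, 15.3]
opening: 0.25
tooldisc 2891 [  0.6 -16.3] [88.6 51.6] 0.9 [0.0224 0.0235 0.0246]
plane [ 0.00066001 -0.01607722  0.02314149]
top 2568 [ 4.  -3.1] [43.6 41.2] 68.0 [-0.0213 -0.0203 -0.0127]
[0.5901971  0.00341053 0.12058296] [-4.28204039 -0.3171814  15.30635661] 0.2501883389711513 15.875
scene [0.6154879  0.00293908 0.09808102] [-0.01051469  0.00381323  0.10465574]
scene rotor_orange_grip [[0.54, -0.298, 0.036], [0.726, -0.31, 0.062]]
scene tube_orange_centre [[0.728, -0.311, 0.062], [0.542, -0.298, 0.035]]
scene tube_green_centre [[0.805, 0.135, 0.055], [0.822, 0.208, 0.05], [0.724, 0.263, 0.054]]
side [0.57613583 0.02170666 0.09737473] [ 0.02042211 -0.03657179  0.08618749]
side rotor_orange_grip [[0.519, -0.283, 0.037]]
side tube_orange_centre [[0.584, 0.083, 0.085]]
side tube_green_centre [[0.813, 0.221, 0.041], [0.79, 0.154, 0.044], [0.584, 0.085, 0.085]]
[0.59021078 0.00337993 0.1205649 ] [-3.40853424  0.47644233 15.59194056] 16.325
```

View pics/c11.png

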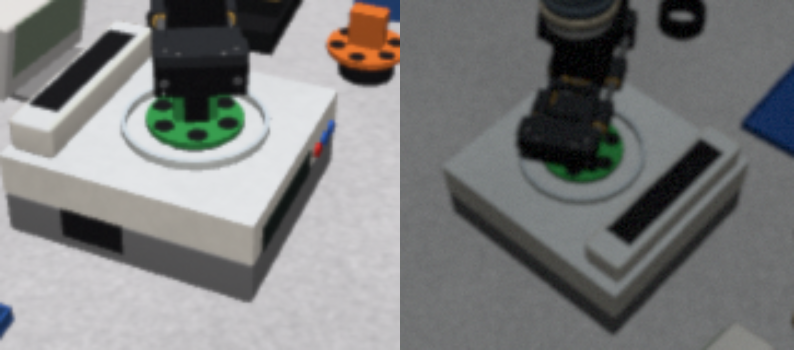

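The disc lies inside the rim on the hub. Its top measures about 0.098 m, the home height, and it is level. The push is 15 N against a firm stop, and nothing else has moved. I'm handing in.

```bash
python3 -c "from rig import *;print(hand_in())"
```

```text
the job is handed in; nothing more can be done
None
```

I put the green rotor in the drive hub and handed the job in with the gripper still pressing it down. `hand_in` gives no verdict, so I don't know how it was judged. The blue job tray held the green-capped tube, so green was the rotor needed.

My first grip closed late and held only the top of the bar, after I had already lifted the rotor. I set it back on its stand and gripped it again lower. Then I measured the slot angle with the wrist camera, turned the rotor 10° to match, and lowered it into the hub.

Last checks at about 16 s:
- **Height:** The TCP stopped at z = 0.1206, which puts the grip centre about 30 mm above the mouth. The disc's top measured 0.0974–0.0981 m, against 0.098 m when home.
- **Force:** The plunger pushed back on the way down as expected. After that the push rose to 15 N with no more travel, so the disc is against its stop.
- **Grip:** The opening stayed at 0.25, which matches the 22 mm bar.
- **Tilt:** The camera fits gave 0.01–0.04 rad, varying with the camera. The tool itself is upright to about 0.001 rad.
- **Other parts:** The scene camera found the orange rotor and both coin tubes within about 3 mm of where they started.
- **Disagreements:** The side camera took the gripper area for a coin tube and missed the real orange one, and the scene and side cameras differ by up to about 2 cm in position. I went by the wrist camera.

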